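Pack a dropper bottle in the inclined canister and screw its captive cap on

ROBOT

A 6-joint arm with a two-finger parallel gripper is mounted at the origin on a cart in front of the work surface, level with it; the furniture and walls round the work are solid. World frame = base frame: x ahead of the robot, y to its left, z up, the work surface at z = 0. Lengths are in m, angles in degrees, forces in N, time in s.
With the tool pointing down it reaches from about 0.4 to 0.825 m from the base axis. Payload 7 kg.
Tool frame: the origin (TCP) lies midway between the tips of the shut fingers; the grasp point (between the pads) lies 19 mm behind it; z points along the fingers, y is the direction in which the jaws open and shut (so a half turn about z gives the same grasp; the last joint's range is limited). The gripper opens to 88 mm and grips with 3 to 60 N. Pads are 19 mm wide; open, the fingers measure 130 mm over their backs; the gripper's body (78 mm by 193 mm) begins 47 mm behind the grasp point.
Start: joints at [-58.894, 20.546, 0.682, 0, -70.136, -16.507], TCP at [0.17, -0.653, 0.227] pointing down, gripper open.
Joint ranges: [-176.03, 176.03], [-82.01, 121.73], [-58.28, 71.71], [-173.87, 95.51], [-174.79, -0.11], [-173.66, 173.66]. Speed limits (degrees/s): [136.94, 136.94, 172.46, 180, 180, 180].

INTERFACE

Orientations are given as a 3x3 rotation matrix whose columns are the frame's x, y, z axes.
In Python, from rig import robot gives the robot as it stands. Calls block until the motion is done:
- robot.goto(position, orientation): joint-space move of the TCP to a pose.
- robot.servo_line(position, ori=None, speed=0.15): straight line of the TCP; ori=None keeps the orientation; speed is the mean speed in m/s.
- robot.movej(angles): joint-space move.
- robot.move_gripper(opening): opening from 0.0 (shut) to 1.0 (fully open); the grip force is fixed at half the most; returns when the fingers have stopped.
- robot.dwell(seconds).
- robot.ik(position, orientation): joint angles nearest the present ones, or None.
- robot.grab_frame(name): name is "side" or "top" or "wrist"; returns (picture, depth): 420x560x3 uint8, red, green, blue; 420x560 float32, m along the optical axis (not along the pixel's ray), 0 where there is no reading.
- robot.camera_info(name): a dict with "vfov" (degrees; the focal length in pixels is half the picture's height over the tangent of half this angle, whatever the lens; pixels are square), "cx", "cy" (the principal point, pixels), "k1" (the pictures are not rectified: a ray, as slopes to the right and down, at radius r is drawn at 1 + k1 r^2 times it, then the intrinsics apply), "view" (4x4, takes a point from world to camera coordinates); the wrist camera has in their place "T_tool_cam" (4x4, takes a point from camera to tool coordinates, whose origin is the TCP and whose axes are the flange's). Camera axes: x right, y down, z forward; pixel columns grow to the right and rows downward; lengths in m; the calibration is good to about 2 mm. A picture is of the moment at which its call begins: read the wrist's pose just before it. camera_info takes no time and is no camera call.
A pose or a line that the arm cannot do raises robot.Unreachable and nothing moves.
- robot.job_done(): hands the job in, once; it reports no verdict.
Readings, each from a call of its own:
- robot.read_t(): time.
- robot.read_qpos(): joint angles.
- robot.read_qvel(): joint speeds.
- robot.read_effort(): joint torques, N m.
- robot.read_position(): TCP position.
- robot.read_tcp_rot(): TCP orientation.
- robot.read_force(): force on the tool from outside, world axes, zero at the start.
- robot.read_ft_torque(): the same for the moment, N m.
- robot.read_grip_width(): opening from 0.0 (shut) to 1.0 (fully open).
Only numpy, scipy, OpenCV 4.12 (cv2) and the standard library are available. Lean on these libraries where they do the work, as an engineer would, in place of code of your own. Each camera call takes 0.05 s, during which the arm holds its last target.

TASK

Put the red-capped dropper bottle into the open inclined canister, bottom first. Then swing the canister's captive cap shut over the mouth and screw it clockwise until it is fully tight, then let go. Leave the other bottles and the beaker standing where they are.

Things in the scene. Friction and masses are not known exactly. Their poses are not given: they have to be found in the camera images.
- stand: fixed grey stand, 150 x 120 mm base, carrying a clear straight canister (54 mm outside, 48 mm inside, 88 mm long) that leans 30 degrees from vertical. Origin: centre of the base's underside, z up; the canister leans to the stand's -x, which points to the robot's left, or left and a little towards it. The canister's bottom centre is at (0.048, 0, 0.034) m in this frame, its axis along (-0.5, 0, 0.866)
- mouth (a point): centre of the canister's mouth, in the plane of its rim, about 110 mm above the worktop; z points out of the mouth along the canister's axis, y is parallel to the cap's hinge, x points to the hinge (upward along the rim, to the stand's +x side)
- floor (a point): centre of the canister's inside bottom, 84 mm below the mouth; axes as for the mouth
- strap_hinge (a point): middle of the hinge of the cap's strap, 44 mm from the mouth's centre along the mouth's +x and 2 mm below the rim's plane; the hinge runs along y
- cap_top (a point): centre of the outer end of the red cap; z points outward along its axis. The cap has a round fluted grip, 52 mm diameter, 30 mm long, from the outer end down to a wider skirt (68 mm diameter, 15 mm tall) held in a black strap ring (75 mm). Shut, this point is 34 mm out from the mouth's centre on the canister's axis; from the hinge it is 44 mm along the strap and 36 mm outward
- strap (a joint): hinge of the cap's strap: 0 rad with the cap shut over the mouth; grows as it swings up and over to the stand's +x side, to 2.6 rad; at the start 2.0 to 2.4 (at 2.1 the cap's axis is level and its outer end faces the stand's +x). Stiff, stays where it is left: about 0.1 N m, some 2 N of push at the cap
- cap (a joint): turn of the cap in its strap: 0 rad unscrewed, grows clockwise as seen from outside, to the stop at 1.4 rad (fully tight). The cap goes down on the mouth only below about 0.3 rad, where its lugs pass the thread; beyond about 0.4 the thread keeps it down. Friction about 0.1 N m; one grasp is enough for the whole turn
- red_bottle: white dropper bottle with a red cap, 31 mm diameter, 72 mm tall, the red cap 22 mm diameter from 48 to 72 mm above the bottom, about 40 g, rigid; it can pivot in a weak grip, so take it firmly (20 to 30 N); stands on the worktop; origin: centre of its underside, z up
- blue_bottle: white dropper bottle with a blue cap, 31 mm diameter, 70 mm tall, a bystander; origin: centre of its underside
- yellow_bottle: white bottle with a yellow cap, 44 mm diameter, 90 mm tall, a bystander; origin: centre of its underside
- beaker_glass: clear beaker, 54 mm diameter, 70 mm tall, a bystander; origin: centre of its underside
There are look-alikes about, which are no part of the job. Of the things like the red_bottle, leave any that is green; of the rest the smaller one is meant.

How it is judged (in metres and radians):
On the way, in this order (a step that is already met when the one before it is completed fails the run):
1. the red-capped bottle is in the canister, bottom first (distance between red_bottle and floor below 0.03 m), for 0.2 s.
2. the cap is swung down home on the mouth (distance between red_bottle and floor below 0.03 m and value of joint strap below 0.07 rad), for 0.2 s.
At the end, for the whole second after the job is handed in: the red-capped bottle lies in the canister with the centre of its underside within 30 mm of the centre of the canister's inside bottom and is at rest, the strap is shut (under 0.07 rad) and the cap is screwed on to more than 1.2 of 1.4 rad (all of step 2 and value of joint cap above 1.2 rad and linear speed of red_bottle below 0.02 m/s); the robot touches nothing.
It fails at once if the blue-capped dropper bottle is shifted by more than 30 mm or tipped (distance of blue_bottle from where it was at the start of the episode above 0.03 m or angle between blue_bottle's own z axis and vertical above 0.4 rad).
It fails at once if the yellow-capped bottle is shifted by more than 30 mm or tipped (distance of yellow_bottle from where it was at the start of the episode above 0.03 m or angle between yellow_bottle's own z axis and vertical above 0.4 rad).
It fails at once if the beaker is shifted by more than 30 mm or tipped (distance of beaker_glass from where it was at the start of the episode above 0.03 m or angle between beaker_glass's own z axis and vertical above 0.4 rad).
It also fails if it takes over 64 s, if anything falls off the work surface, if the arm or the gripper's body presses on something with over 40 N, if the wrist force passes 120 N, or if a joint passes its speed limit or range.

## Working session

There is one attempt and no reset: what is moved stays moved. The work goes in short steps, each a Python script; the robot and the scene stay as the last script left them, time stands still between calls to the robot, and variables do not carry over. Pictures are saved under pics/ and viewed, and the job is handed in when it is done.

```bash
ls; mkdir -p pics; python3 - <<'E'
from rig import robot
import cv2,numpy as np
for n in ["side","top","wrist"]:
    p,d=robot.grab_frame(n); cv2.imwrite(f"pics/{n}0.png",p[:,:,::-1]); np.save(f"pics/{n}0.npy",d)
    print(n,robot.camera_info(n))
print(robot.read_t(),robot.read_position(),robot.read_tcp_rot())
E
```

```text
pics
side {'vfov': 49.93758052088304, 'cx': 277.36514436477364, 'cy': 214.0179009060975, 'k1': -0.15392538909016482, 'view': array([[-0.96376736, -0.26578503, -0.02260062,  0.53638227],
       [-0.11996071,  0.50754488, -0.85323363,  0.11279707],
       [ 0.23824755, -0.81960753, -0.52103895,  0.92838814],
       [ 0.        ,  0.        ,  0.        ,  1.        ]])}
top {'vfov': 47.117760348326534, 'cx': 280.9368581823464, 'cy': 208.2316527497399, 'k1': -0.10009241056668636, 'view': array([[ 0.02486603, -0.99949121,  0.01997523,  0.09805388],
       [-0.98803912, -0.02761313, -0.15171092,  0.50600391],
       [ 0.15218531, -0.01596386, -0.98822305,  0.9020138 ],
       [ 0.        ,  0.        ,  0.        ,  1.        ]])}
wrist {'vfov': 63.21502955933907, 'cx': 274.3147429636892, 'cy': 210.62473257046037, 'k1': -0.00746272351353485, 'T_tool_cam': array([[-9.63745649e-04, -9.56030962e-01, -2.93264166e-01,
         7.98463892e-02],
       [ 9.99999390e-01, -7.62990219e-04, -7.98947894e-04,
         1.18868268e-03],
       [ 5.40061234e-04, -2.93264757e-01,  9.56031114e-01,
        -1.59280992e-01],
       [ 0.00000000e+00,  0.00000000e+00,  0.00000000e+00,
         1.00000000e+00]])}
0.15 [ 0.16999573 -0.65287292  0.22583397] [[-9.67752310e-01 -2.51903258e-01 -4.63135836e-04]
 [-2.51903641e-01  9.67751574e-01  1.20300960e-03]
 [ 1.45158396e-04  1.28088093e-03 -9.99999169e-01]]
```

View pics/side0.png

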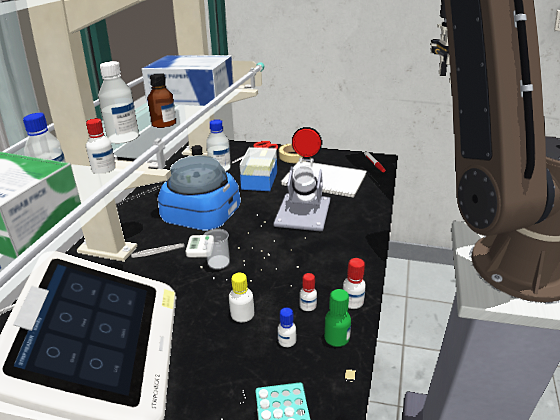

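View pics/top0.png

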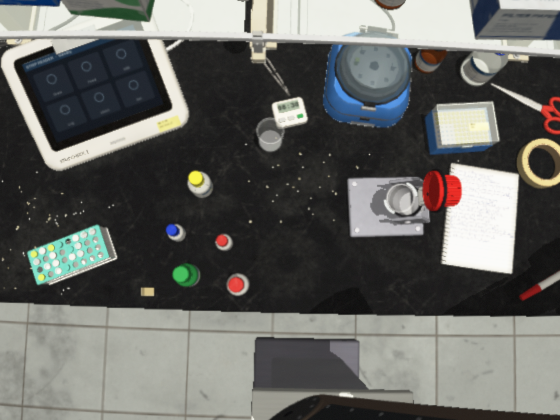

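View pics/wrist0.png

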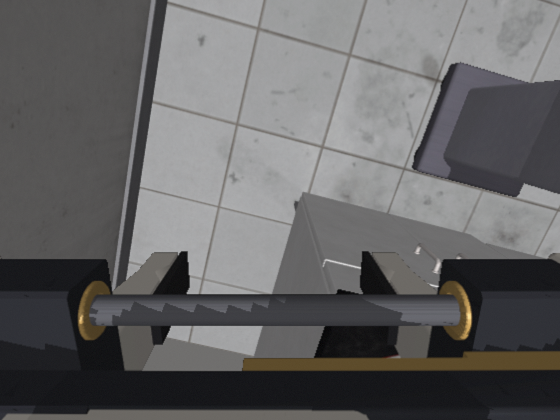

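The top view shows the smaller red-capped bottle at about (223,241), the larger one at (237,285) and the green one at (186,275). The stand is at about (387,208), with the cap hanging open to the right at (443,190). Next I'll measure these.

```bash
cat > h.py <<'E'
import numpy as np, cv2
from rig import robot
def K(ci):
    f=210/np.tan(np.radians(ci['vfov'])/2); return np.array([[f,0,ci['cx']],[0,f,ci['cy']],[0,0,1.]])
def und(uv,ci):
    uv=np.asarray(uv,float).reshape(-1,2)
    k=K(ci); p=(uv-[k[0,2],k[1,2]])/k[0,0]; q=p.copy()
    for _ in range(20): q=p/(1+ci['k1']*(q**2).sum(1,keepdims=True))
    return q
def T_wc(name):
    ci=robot.camera_info(name)
    if name=='wrist':
        T=np.eye(4);T[:3,:3]=robot.read_tcp_rot();T[:3,3]=robot.read_position()
        return T@ci['T_tool_cam']
    return np.linalg.inv(ci['view'])
def cloud(name,d,T=None):
    ci=robot.camera_info(name); T=T_wc(name) if T is None else T
    v,u=np.mgrid[0:420,0:560]
    q=und(np.c_[u.ravel(),v.ravel()],ci)
    P=np.c_[q,np.ones(len(q))]*d.reshape(-1,1)
    return (P@T[:3,:3].T+T[:3,3]).reshape(420,560,3)
def ray(name,uv,T=None):
    T=T_wc(name) if T is None else T
    q=und(uv,robot.camera_info(name))[0]
    return T[:3,3],T[:3,:3]@np.array([q[0],q[1],1])
def atz(name,uv,z,T=None):
    o,r=ray(name,uv,T); return o+r*(z-o[2])/r[2]
def proj(name,P,T=None):
    T=T_wc(name) if T is None else T
    ci=robot.camera_info(name);Ti=np.linalg.inv(T)
    c=np.atleast_2d(P)@Ti[:3,:3].T+Ti[:3,3]; q=c[:,:2]/c[:,2:]
    q=q*(1+ci['k1']*(q**2).sum(1,keepdims=True)); k=K(ci)
    return q*k[0,0]+[k[0,2],k[1,2]]
E
python3 - <<'E'
from h import *
d=np.load('pics/top0.npy'); P=cloud('top',d)
p=cv2.imread('pics/top0.png')
c=p[150:310,130:290]; cv2.imwrite('pics/t_b.png',cv2.resize(c,None,fx=5,fy=5,interpolation=cv2.INTER_CUBIC)[:600] if 0 else cv2.resize(c,(600,600),interpolation=cv2.INTER_CUBIC))
c=p[150:270,330:490]; cv2.imwrite('pics/t_s.png',cv2.resize(c,(800,600),interpolation=cv2.INTER_CUBIC))
s=cv2.imread('pics/side0.png');c=s[110:240,240:400]; cv2.imwrite('pics/s_s.png',cv2.resize(c,(738,600),interpolation=cv2.INTER_CUBIC))
for uv in [(223,241),(237,285),(186,275),(174,231),(197,180),(268,128),(380,225),(430,190)]:
    print(uv,P[uv[1],uv[0]].round(4))
s=np.load('pics/side0.npy');Q=cloud('side',s)
for uv in [(308,281),(308,300),(355,295),(98,130),(307,142),(290,215)]: print(uv,Q[uv[1],uv[0]].round(4))
E
```

```text
(223, 241) [0.4334 0.2181 0.071 ]
(237, 285) [0.3533 0.1874 0.0957]
(186, 275) [0.3683 0.2786 0.1012]
(174, 231) [0.4497 0.3111 0.0689]
(197, 180) [0.5433 0.269  0.0926]
(268, 128) [0.6728 0.1418 0.0151]
(380, 225) [ 0.4781 -0.0881  0.0165]
(430, 190) [ 0.5256 -0.1474  0.1498]
(308, 281) [0.4335 0.2342 0.0702]
(308, 300) [0.4319 0.2386 0.0289]
(355, 295) [0.3493 0.2142 0.0369]
(98, 130) [0.8377 0.1965 0.3126]
(307, 142) [ 0.5189 -0.1471  0.1751]
(290, 215) [ 0.5422 -0.0654  0.0142]
```

View pics/t_b.png

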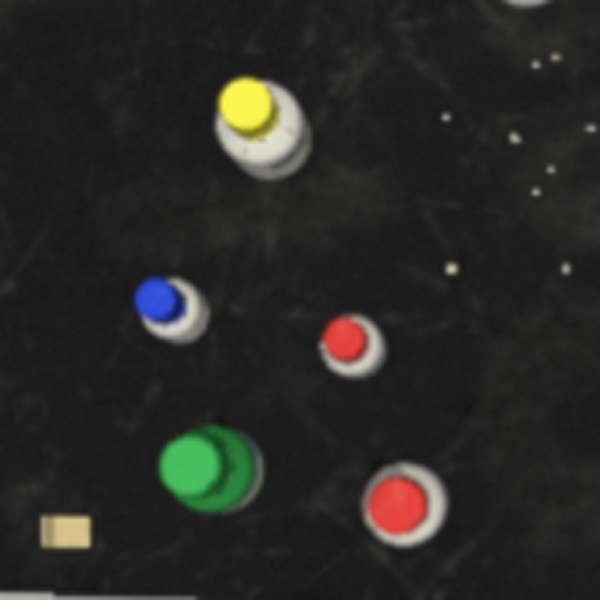

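View pics/t_s.png

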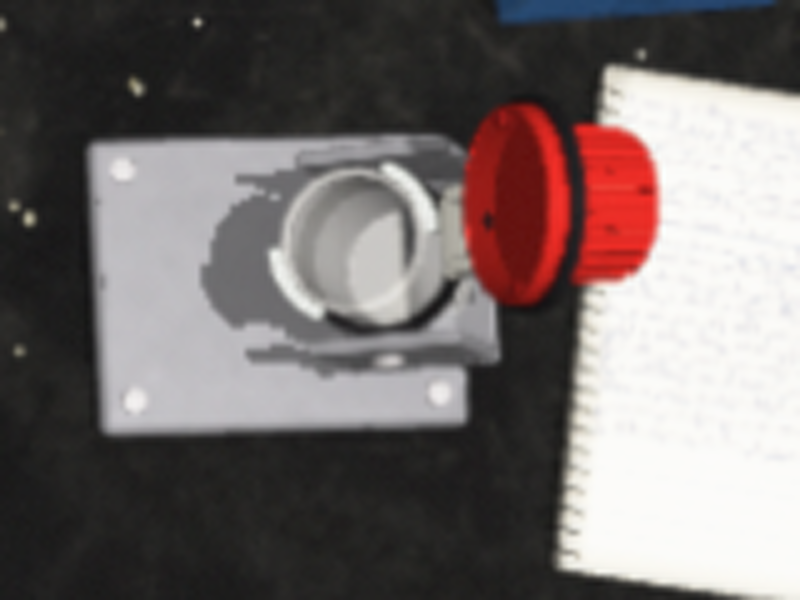

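View pics/s_s.png

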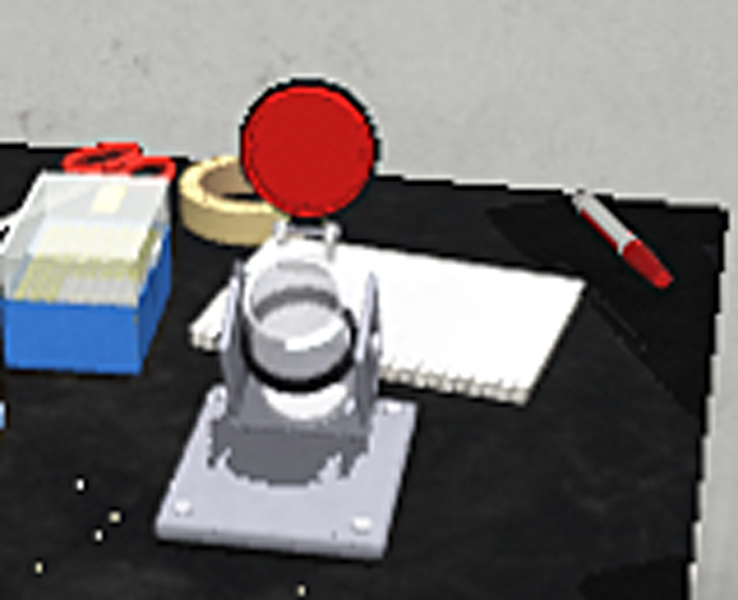

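```bash
python3 - <<'E'
from h import *
def f(x,y,s,ox,oy): return (ox+(x+.5)/s-.5, oy+(y+.5)/s-.5)
for n,x,y in [('TL',88,140),('BL',105,435),('BR',468,425)]:
    for z in (.012,.016): print(n,z,atz('top',f(x,y,5,330,150),z).round(4))
print('bottle top',atz('top',f(345,339,3.75,130,150),.072).round(4))
# side: bottle
from h import *
s=np.load('pics/side0.npy');Q=cloud('side',s);im=cv2.imread('pics/side0.png').astype(int)
P=cloud('top',np.load('pics/top0.npy'));it=cv2.imread('pics/top0.png').astype(int)
for nm,C,I,z in (('side',Q,im,0),('top',P,it,0)):
    red=(I[...,2]>120)&(I[...,1]<80)&(I[...,0]<80)
    m=red&(np.hypot(C[...,0]-.433,C[...,1]-.222)<.03); A=C[m]
    print(nm,'redcap',A.min(0),A.max(0),np.median(A,0))
    for z0,z1 in((.005,.045),):
        m=(np.hypot(C[...,0]-.433,C[...,1]-.222)<.03)&(C[...,2]>z0)&(C[...,2]<z1);A=C[m]
        r=lambda p:np.hypot(A[:,0]-p[0],A[:,1]-p[1])-.0155
        from scipy.optimize import least_squares
        print('fit',least_squares(r,[.43,.22],loss='soft_l1',f_scale=.001).x,len(A))
    # stand plate
    m=(C[...,2]>.008)&(C[...,2]<.022)&(abs(C[...,0]-.53)<.1)&(abs(C[...,1]+.09)<.12)
    A=C[m]; print('plate z',np.median(A[:,2]),np.histogram(A[:,2],14,(.008,.022))[0]); 
    print(cv2.minAreaRect(A[:,:2].astype(np.float32)))
    m=red&(np.hypot(C[...,0]-.52,C[...,1]+.16)<.09)&(C[...,2]>.05);A=C[m];print('cap',A.min(0),A.max(0),A.mean(0),len(A))
E
```

```text
TL 0.012 [ 0.574  -0.0223  0.012 ]
TL 0.016 [ 0.5731 -0.0217  0.016 ]
BL 0.012 [ 0.4538 -0.0296  0.012 ]
BL 0.016 [ 0.4534 -0.0289  0.016 ]
BR 0.012 [ 0.4614 -0.1775  0.012 ]
BR 0.016 [ 0.461  -0.1762  0.016 ]
bottle top [0.4351 0.2207 0.072 ]
side redcap [0.42412557 0.21423122 0.04323124] [0.4447521  0.23555379 0.07478765] [0.43369148 0.22984995 0.06603791]
fit [0.43489101 0.22289252] 313
plate z 0.015067229693191297 [ 17  17  26  22  58 164 357 369 225  61  17  13  13  17]
((0.5057294964790344, -0.11248259246349335), (0.14357629418373108, 0.18557384610176086), 2.2691574096679688)
cap [ 0.48524364 -0.15754475  0.14176937] [ 0.5514688  -0.12951655  0.21040678] [ 0.52061197 -0.14672776  0.17425866] 621
top redcap [ 0.42559066  0.21062402 -0.00320591] [0.45358694 0.23955222 0.07419832] [0.43529776 0.22038766 0.07064937]
fit [0.43620354 0.22215038] 107
plate z 0.014489242506120381 [ 14  26  73 154 346 506 652 557 311 151  42  22   3   2]
((0.5172714591026306, -0.09829048067331314), (0.1209835484623909, 0.1490267515182495), 3.24495005607605)
cap [ 0.48642263 -0.18463864  0.13962978] [ 0.55125394 -0.13466962  0.21127874] [ 0.51924212 -0.15794558  0.1832963 ] 759
```

```bash
cat >> h.py <<'E'
C=np.array([.5172,-.0985,0]); xs=np.array([.055,-.9985,0]); xs/=np.linalg.norm(xs); Z=np.array([0,0,1.]); ys=np.cross(Z,xs)
a=-.5*xs+.866*Z; xm=.866*xs+.5*Z
mouth=C+.048*xs+.034*Z+.088*a
hinge=mouth+.044*xm-.002*a
def strap(th,s,h): # s along strap, h outward
    return hinge+s*(-np.cos(th)*xm+np.sin(th)*a)+h*(np.sin(th)*xm+np.cos(th)*a)
def nrm(th): return np.sin(th)*xm+np.cos(th)*a
def R(z,y): 
    z=z/np.linalg.norm(z); y=y-z*(y@z); y/=np.linalg.norm(y); return np.c_[np.cross(y,z),y,z]
E
python3 - <<'E'
from h import *
print('mouth',mouth,'hinge',hinge,strap(2.1,44,0) if 0 else strap(2.1,.044,.036))
f=lambda q:None if q is None else np.round(q,1)
for sg in (1,-1):
    y=sg*np.array([.99,-.1,0]);
    print('grasp',sg,f(robot.ik([.435,.222,.049],R(-Z,y))),f(robot.ik([.435,.222,.3],R(-Z,y))))
    for k in (.005,.1): print('ins',k,f(robot.ik(mouth+k*a,R(-a,sg*ys))))
    for th in (2.2,1.5,1,.5,0): print('push',th,f(robot.ik(strap(th,.055,.046),R(-Z,sg*ys))),f(robot.ik(strap(th,.055,.046),R(-a,sg*ys))))
for ang in range(-180,181,30):
    c,s=np.cos(np.radians(ang)),np.sin(np.radians(ang)); Rz=np.array([[c,-s,0],[s,c,0],[0,0,1]])
    print('cap',ang,f(robot.ik(mouth+.009*a,R(-a,ys)@Rz)))
E
```

```text
mouth [ 0.51742    -0.10249395  0.110208  ] hinge [ 0.51957069 -0.14153876  0.130476  ] [ 0.52156412 -0.17772859  0.17427303]
grasp 1 [ 50.2  14.5 -35.4   0.  -40.2 124.1] [ 50.2   0.2 -15.1   0.  -74.7 124.1]
ins 0.005 [ 27.4  14.9 -44.   36.2 -50.6 127.6]
ins 0.1 [ 33.9  10.  -35.6  28.6 -63.9 132. ]
push 2.2 None [ 16.9  10.  -40.4  37.  -53.7 140.2]
push 1.5 None [ 22.8   8.6 -38.   33.3 -59.1 139. ]
push 1 None [ 26.9   9.1 -37.6  31.7 -60.5 136.1]
push 0.5 [ 12.1   8.7 -22.6   0.  -58.8 171.1] [ 30.   10.8 -38.6  31.2 -59.3 132.5]
push 0 [ 13.8  10.2 -25.4   0.  -54.4 169.4] [ 31.4  13.2 -40.7  32.1 -55.9 128.8]
grasp -1 [ 50.2  14.5 -35.4   0.  -40.2 -55.9] [ 50.2   0.2 -15.1   0.  -74.7 -55.9]
ins 0.005 [ 27.4  14.9 -44.   36.2 -50.6 -52.4]
ins 0.1 [ 33.9  10.  -35.6  28.6 -63.9 -48. ]
push 2.2 [ -0.1  11.5 -18.2   0.  -60.3   3.3] [ 16.9  10.  -40.4  37.  -53.7 -39.8]
push 1.5 [  4.8   9.  -18.4   0.  -62.6  -1.6] [ 22.8   8.6 -38.   33.3 -59.1 -41. ]
push 1 [  8.8   8.2 -20.    0.  -61.7  -5.7] [ 26.9   9.1 -37.6  31.7 -60.5 -43.9]
push 0.5 [ 12.1   8.7 -22.6   0.  -58.8  -8.9] [ 30.   10.8 -38.6  31.2 -59.3 -47.5]
push 0 [ 13.8  10.2 -25.4   0.  -54.4 -10.6] [ 31.4  13.2 -40.7  32.1 -55.9 -51.2]
cap -180 [ 27.8  14.6 -43.7  35.7 -51.1 -52.1]
cap -150 [ 27.8  14.6 -43.7  35.7 -51.1 -82.1]
cap -120 [  27.8   14.6  -43.7   35.7  -51.1 -112.1]
cap -90 [  27.8   14.6  -43.7   35.7  -51.1 -142.1]
cap -60 [  27.8   14.6  -43.7   35.7  -51.1 -172.1]
cap -30 [ 27.8  14.6 -43.7  35.7 -51.1 157.9]
cap 0 [ 27.8  14.6 -43.7  35.7 -51.1 127.9]
cap 30 [ 27.8  14.6 -43.7  35.7 -51.1  97.9]
cap 60 [ 27.8  14.6 -43.7  35.7 -51.1  67.9]
cap 90 [ 27.8  14.6 -43.7  35.7 -51.1  37.9]
cap 120 [ 27.8  14.6 -43.7  35.7 -51.1   7.9]
cap 150 [ 27.8  14.6 -43.7  35.7 -51.1 -22.1]
cap 180 [ 27.8  14.6 -43.7  35.7 -51.1 -52.1]
```

```bash
python3 - <<'E'
from h import *
t=robot.read_t
robot.servo_line(np.array(robot.read_position())+[0,0,.12],speed=.3); print(t())
robot.goto([.43,-.12,.34],R(-Z,np.array([0,1.,0]))); print(t())
T=T_wc('wrist'); p,d=robot.grab_frame('wrist'); cv2.imwrite('pics/w1.png',p[:,:,::-1]); np.save('pics/w1.npy',d); np.save('pics/w1T.npy',T)
print(t(),robot.read_qpos())
pts={'mouth':mouth,'hinge':hinge,'captop2.1':strap(2.1,.044,.036),'plate':C+.015*Z-.075*xs-.06*ys,'plate2':C+.015*Z-.075*xs+.06*ys}
for k,v in pts.items(): print(k,proj('wrist',v,T).round(1))
q=p[:,:,::-1].copy()
t_=np.linspace(0,2*np.pi,60)
for r in(.024,.027):
    for u in proj('wrist',mouth+r*(np.outer(np.cos(t_),xm)+np.outer(np.sin(t_),ys)),T): cv2.circle(q,tuple(int(i) for i in u),0,(0,255,0),-1)
cor=[C+.015*Z+i*.075*xs+j*.06*ys for i,j in((-1,-1),(-1,1),(1,1),(1,-1))]
cv2.polylines(q,[proj('wrist',np.array(cor),T).astype(int)],True,(255,0,255),1)
cv2.imwrite('pics/w1o.png',q)
E
```

```text
0.7
2.825
2.875 [ 9.78555368e+00 -5.07087236e+00 -1.50230147e+01  4.41960695e-03
 -8.00677610e+01 -9.98327893e+01]
mouth [[288.3 247.9]]
hinge [[255.8 256.5]]
captop2.1 [[219.5 275.7]]
plate [[338.5 180.6]]
plate2 [[338.6 256.6]]
```

View pics/w1o.png

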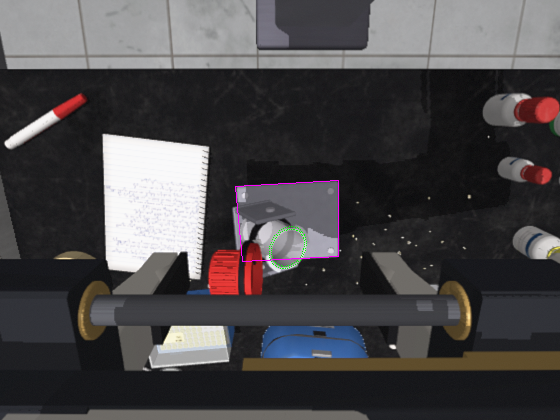

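```bash
python3 - <<'E'
from h import *
for n in('w1o','w1'):
    p=cv2.imread(f'pics/{n}.png')[165:305,195:355]; cv2.imwrite(f'pics/{n}_c.png',cv2.resize(p,(685,600),interpolation=cv2.INTER_NEAREST))
d=np.load('pics/w1.npy');T=np.load('pics/w1T.npy');P=cloud('wrist',d,T);I=cv2.imread('pics/w1.png').astype(int)
red=(I[...,2]>110)&(I[...,1]<60)&(I[...,0]<60)&(P[...,2]>.1);A=P[red]
L=(A-hinge)@np.c_[xs,ys,Z]; print(np.percentile(L,[1,10,50,90,99],axis=0).round(4))
# all-camera cap points
for n in('top','side'):
    d=np.load(f'pics/{n}0.npy');P=cloud(n,d);I=cv2.imread(f'pics/{n}0.png').astype(int)
    red=(I[...,2]>110)&(I[...,1]<60)&(I[...,0]<60)&(P[...,2]>.1)&(np.linalg.norm(P-hinge,axis=-1)<.12);B=P[red]
    L=(B-hinge)@np.c_[xs,ys,Z]; print(n,np.percentile(L,[1,10,50,90,99],axis=0).round(4))
E
```

```text
[[-0.0192 -0.1214  0.0139]
 [-0.0034 -0.0261  0.0176]
 [ 0.0186 -0.0139  0.0615]
 [ 0.0377  0.0143  0.0735]
 [ 0.0424  0.028   0.2888]]
top [[-0.0048 -0.0308  0.0113]
 [-0.0011 -0.023   0.0156]
 [ 0.01   -0.0021  0.0613]
 [ 0.0366  0.0224  0.0741]
 [ 0.0413  0.0304  0.0784]]
side [[-0.0086 -0.0317  0.0137]
 [-0.003  -0.0227  0.0202]
 [ 0.0062  0.0013  0.0439]
 [ 0.0104  0.0242  0.0674]
 [ 0.013   0.0315  0.0784]]
```

View pics/w1o_c.png

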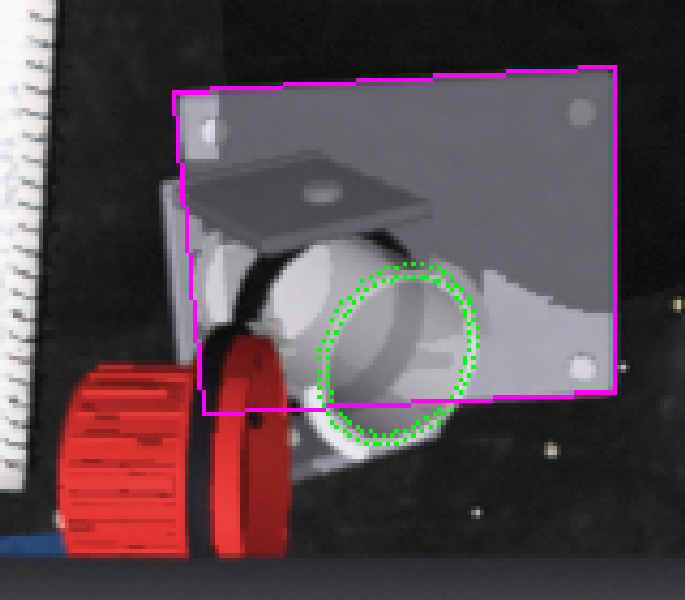

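The overlay matches the stand plate and the canister rim to about 1 mm, and the cap is near level (strap ≈2.1). Now I'll grasp the bottle.

```bash
python3 - <<'E'
from h import *
t=robot.read_t
b=np.array([.435,.2222]); Rg=R(-Z,-np.array([.99,-.1,0]))
robot.goto([*b,.2],Rg); robot.move_gripper(.55); print(t(),robot.read_grip_width())
robot.servo_line([*b,.05],speed=.2); print(robot.read_force(),robot.read_position())
robot.move_gripper(0); print(t(),robot.read_grip_width(),robot.read_position(),robot.read_force())
robot.servo_line([*b,.30],speed=.3); print(t(),robot.read_grip_width(),robot.read_force())
p,d=robot.grab_frame('side'); cv2.imwrite('pics/s2.png',p[:,:,::-1])
T=T_wc('wrist');p,d=robot.grab_frame('wrist'); cv2.imwrite('pics/w2.png',p[:,:,::-1])
E
```

```text
5.1 0.5522420243878162
[ 0.08133944  0.40200013 -0.78976982] [0.43549529 0.22264516 0.05068384]
6.5667 0.2392725189912318 [0.43521686 0.22241674 0.05043682] [-1.41061936 -0.91166481  4.7950428 ]
7.55 0.2425040891616014 [-0.2270194  -0.85325436 -0.78134921]
```

View pics/s2.png

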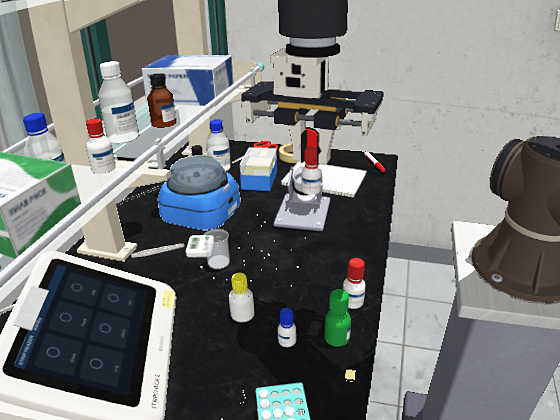

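View pics/w2.png

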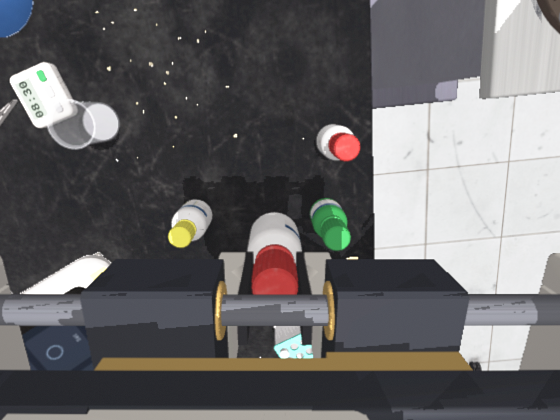

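The bottle is held upright in the jaws at side (311,165), and its neighbours haven't moved. Now I'll insert it.

```bash
python3 - <<'E'
from h import *
t=robot.read_t
Ri=R(-a,-ys)
robot.goto(mouth+.13*a,Ri); print(t())
robot.servo_line(mouth+.055*a,Ri,speed=.15)
p,d=robot.grab_frame('side'); cv2.imwrite('pics/s3.png',p[:,:,::-1])
p,d=robot.grab_frame('top'); cv2.imwrite('pics/t3.png',p[:,:,::-1])
print(t(),robot.read_force(),(np.array(robot.read_position())-mouth-.055*a).round(4))
a_=cv2.imread('pics/s3.png')[60:240,220:400];b_=cv2.imread('pics/t3.png')[110:260,320:500]
cv2.imwrite('pics/c3.png',np.hstack([cv2.resize(a_,(400,400)),cv2.resize(b_,(400,400))]))
E
```

```text
8.7167
9.4667 [-0.01125658  0.46524933  0.3235628 ] [0.0009 0.0009 0.0011]
```

View pics/c3.png

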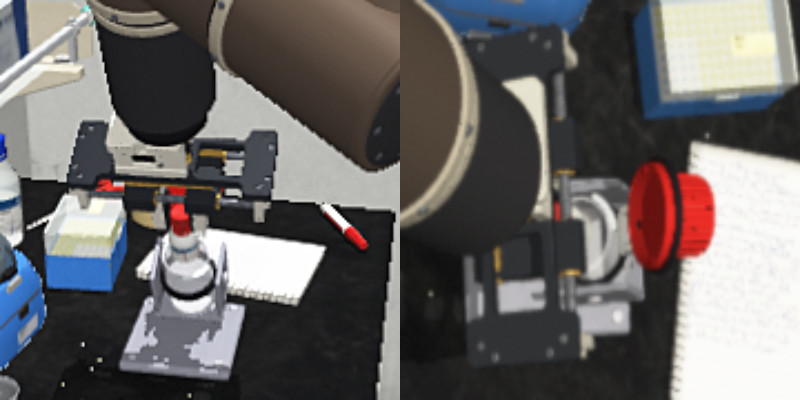

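The bottle is lined up over the mouth with no contact force. I'll lower it, release, and retreat along the axis.

```bash
python3 - <<'E'
from h import *
t=robot.read_t
Ri=R(-a,-ys)
robot.servo_line(mouth+.008*a,Ri,speed=.1); print(t(),robot.read_force())
robot.move_gripper(.5); robot.dwell(.2); print(t(),robot.read_grip_width(),robot.read_force())
robot.servo_line(mouth+.14*a,Ri,speed=.25)
p,d=robot.grab_frame('side'); cv2.imwrite('pics/s4.png',p[:,:,::-1])
p2,d=robot.grab_frame('wrist'); cv2.imwrite('pics/w4.png',p2[:,:,::-1])
cv2.imwrite('pics/c4.png',np.hstack([cv2.resize(p[100:240,230:370,::-1],(380,420)),cv2.resize(p2[:,70:490,::-1],(420,420))]))
E
```

```text
10.0833 [ 0.45843632 -0.04776616  0.55252031]
10.9167 0.5003999175064296 [-0.08284248  0.93630233 -0.12579707]
```

View pics/c4.png

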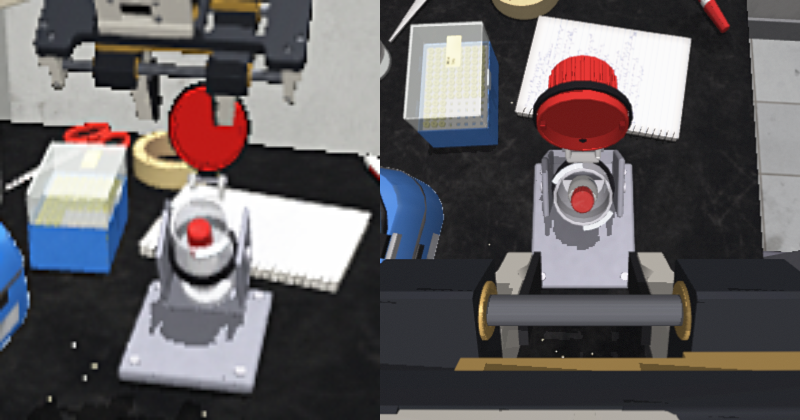

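The bottle has dropped into the canister, with its red cap visible inside the mouth at about (582,200) in the right panel. Next I'll check its depth and then swing the cap over with closed fingers.

```bash
cat >> h.py <<'E'
def pushpose(th,press=0.,t=.010):
    k=np.clip(th/1.4,0,1); d=-(k*Z+(1-k)*a); Rr=R(d,-ys); n=nrm(th)
    s=.044+.008*np.clip(th/1.0,0,1)
    return strap(th,s,.036-press)+n*t*abs(n@Rr[:,0]), Rr
E
python3 - <<'E'
from h import *
t=robot.read_t
T=T_wc('wrist');p,d=robot.grab_frame('wrist');P=cloud('wrist',d,T);I=p.astype(int)
red=(I[...,0]>110)&(I[...,1]<60)&(I[...,2]<60)
m=red&(np.linalg.norm(P-mouth,axis=-1)<.035);L=(P[m]-mouth)@np.c_[xm,ys,a];print('bottle cap in mouth frame',np.percentile(L,[5,50,95],axis=0).round(4))
m=red&(np.linalg.norm(P-hinge,axis=-1)<.1)&((P-hinge)@Z>.01);L=(P[m]-hinge)@np.c_[xs,ys,Z];print(np.percentile(L,[2,50,98],axis=0).round(4))
for th in np.arange(2.5,-.01,-.25):
    x,Rr=pushpose(th); q=robot.ik(x,Rr); print(round(th,2),x.round(3),None if q is None else np.round(q,0))
E
```

```text
bottle cap in mouth frame [[-0.0131 -0.0085 -0.0207]
 [ 0.0029  0.0014 -0.0033]
 [ 0.0059  0.0097  0.0008]]
[[-0.0066 -0.0284  0.0145]
 [ 0.0055  0.0002  0.0585]
 [ 0.0396  0.0296  0.0792]]
2.5 [ 0.523 -0.203  0.16 ] [ -1.  13. -19.   0. -58.   4.]
2.25 [ 0.523 -0.195  0.175] [ -0.  12. -19.   0. -60.   3.]
2.0 [ 0.522 -0.182  0.187] [  1.  11. -18.   0. -61.   2.]
1.75 [ 0.521 -0.167  0.195] [  3.  10. -18.   0. -62.   0.]
1.5 [ 0.52  -0.149  0.198] [  5.   9. -19.   0. -62.  -2.]
1.25 [ 0.519 -0.131  0.197] [  9.   8. -22.   4. -61.  -8.]
1.0 [ 0.518 -0.115  0.192] [ 15.   8. -26.  10. -58. -17.]
0.75 [ 0.517 -0.102  0.181] [ 20.   8. -31.  16. -57. -26.]
0.5 [ 0.517 -0.093  0.168] [ 24.   9. -35.  22. -56. -35.]
0.25 [ 0.517 -0.087  0.154] [ 27.  11. -38.  28. -55. -43.]
0.0 [ 0.516 -0.086  0.14 ] [ 30.  13. -42.  33. -55. -51.]
```

The bottle's top reads 3 mm below the rim instead of the expected 12 mm, so I'll look closer.

```bash
python3 - <<'E'
from h import *
T=T_wc('wrist');p,d=robot.grab_frame('wrist');P=cloud('wrist',d,T)
uv=proj('wrist',mouth,T)[0].astype(int);print(uv)
L=(P-mouth)@np.c_[xm,ys,a]
for v in range(uv[1]-30,uv[1]+36,6):
    print(v,[tuple((L[v,u]*1000).round().astype(int)[[0,2]]) if d[v,u]>0 else 0 for u in range(uv[0]-12,uv[0]+13,6)], p[v,uv[0]])
c=p[uv[1]-55:uv[1]+55,uv[0]-70:uv[0]+70,::-1];cv2.imwrite('pics/w5.png',cv2.resize(c,(763,600),interpolation=cv2.INTER_CUBIC))
E
```

```text
[272 198]
168 [(np.int64(27), np.int64(1)), (np.int64(28), np.int64(1)), (np.int64(27), np.int64(0)), (np.int64(27), np.int64(-4)), (np.int64(25), np.int64(-14))] [213 213 220]
174 [(np.int64(22), np.int64(2)), (np.int64(9), np.int64(-68)), (np.int64(9), np.int64(-67)), (np.int64(9), np.int64(-67)), (np.int64(22), np.int64(1))] [104 102 110]
180 [(np.int64(-1), np.int64(-84)), (np.int64(8), np.int64(-42)), (np.int64(9), np.int64(-38)), (np.int64(8), np.int64(-41)), (np.int64(-1), np.int64(-82))] [137 134 134]
186 [(np.int64(3), np.int64(-38)), (np.int64(4), np.int64(-32)), (np.int64(5), np.int64(-28)), (np.int64(4), np.int64(-33)), (np.int64(2), np.int64(-38))] [118  83  83]
192 [(np.int64(-3), np.int64(-34)), (np.int64(5), np.int64(-4)), (np.int64(6), np.int64(0)), (np.int64(4), np.int64(-7)), (np.int64(-3), np.int64(-34))] [196  81  78]
198 [(np.int64(-9), np.int64(-33)), (np.int64(0), np.int64(1)), (np.int64(0), np.int64(0)), (np.int64(0), np.int64(1)), (np.int64(-9), np.int64(-33))] [196  63  62]
204 [(np.int64(-19), np.int64(-48)), (np.int64(-5), np.int64(1)), (np.int64(-5), np.int64(1)), (np.int64(-6), np.int64(-1)), (np.int64(-20), np.int64(-51))] [197  66  65]
210 [(np.int64(-20), np.int64(-28)), (np.int64(-11), np.int64(0)), (np.int64(-11), np.int64(1)), (np.int64(-11), np.int64(1)), (np.int64(-20), np.int64(-30))] [194  63  61]
216 [(np.int64(-20), np.int64(-8)), (np.int64(-22), np.int64(-17)), (np.int64(-24), np.int64(-21)), (np.int64(-23), np.int64(-17)), (np.int64(-20), np.int64(-10))] [133 132 137]
222 [(np.int64(-22), np.int64(2)), (np.int64(-23), np.int64(1)), (np.int64(-24), np.int64(-2)), (np.int64(-23), np.int64(1)), (np.int64(-23), np.int64(1))] [163 161 167]
228 [(np.int64(-57), np.int64(-77)), (np.int64(-56), np.int64(-75)), (np.int64(-57), np.int64(-77)), (np.int64(-29), np.int64(0)), (np.int64(-28), np.int64(1))] [130 130 138]
```

View pics/w5.png

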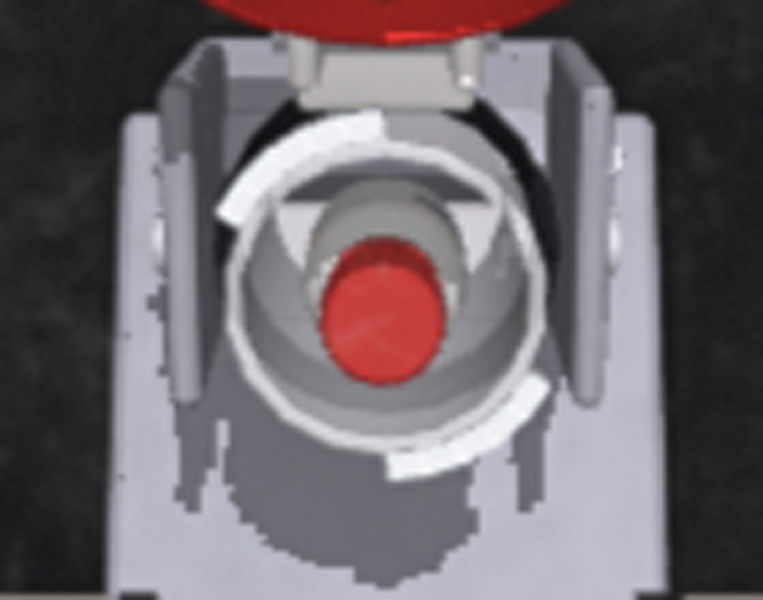

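```bash
python3 - <<'E'
from h import *
print(robot.read_t());robot.dwell(.4)
T=T_wc('wrist');p,d=robot.grab_frame('wrist');P=cloud('wrist',d,T)
L=(P-mouth)@np.c_[xm,ys,a];I=p.astype(int)
m=(I[...,0]>180)&(I[...,1]<90)&(np.linalg.norm(P-mouth,axis=-1)<.03)
A=L[m];print(len(A),A.mean(0)); 
Q=np.c_[A[:,:2],np.ones(len(A))]; print('plane',np.linalg.lstsq(Q,A[:,2],rcond=None)[0]); print(np.percentile(A,[2,98],axis=0))
E
```

```text
11.7917
325 [-3.34992733e-03  7.01632761e-04 -2.19584552e-05]
plane [-0.04763052  0.0063453  -0.00018597]
[[-0.01179439 -0.00758572 -0.00160091]
 [ 0.00512595  0.00878315  0.001412  ]]
```

The bottle is stationary about 12 mm above its seat and tilted 3°. I'll nudge it down gently with the closed fingertips while watching the force.

```bash
python3 - <<'E'
from h import *
t=robot.read_t
Ri=R(-a,-ys); f0=np.array(robot.read_force()); robot.move_gripper(0)
c=mouth-.004*xm
robot.servo_line(c+.03*a,Ri,speed=.25)
robot.servo_line(c+.004*a,Ri,speed=.1)
for k in np.arange(.002,-.0121,-.002):
    robot.servo_line(c+k*a,Ri,speed=.04); F=np.array(robot.read_force())-f0
    L=(np.array(robot.read_position())-mouth)@np.c_[xm,ys,a]
    print(round(k,4),(F@np.c_[xm,ys,a]).round(1),(L*1000).round(1))
    if np.linalg.norm(F)>20: break
p,d=robot.grab_frame('side'); cv2.imwrite('pics/s6.png',cv2.resize(p[100:240,230:370,::-1],(600,600)))
robot.servo_line(c+.14*a,Ri,speed=.3)
T=T_wc('wrist');p,d=robot.grab_frame('wrist');P=cloud('wrist',d,T); cv2.imwrite('pics/w6.png',p[:,:,::-1])
L=(P-mouth)@np.c_[xm,ys,a];I=p.astype(int)
m=(I[...,0]>160)&(I[...,1]<90)&(np.linalg.norm(P-mouth,axis=-1)<.035)
A=L[m];print(t(),len(A),A.mean(0)); 
Q=np.c_[A[:,:2],np.ones(len(A))]; print('plane',np.linalg.lstsq(Q,A[:,2],rcond=None)[0]); print(np.percentile(A,[2,98],axis=0))
E
```

```text
0.002 [ 0.  -0.8  0.4] [-4.1  0.4  2.5]
0.0 [-0.6 -1.4 -1.1] [-4.  -0.1 -0. ]
-0.002 [-1.1 -0.5  5.7] [-4.3  1.4 -1. ]
-0.004 [-2.4 -1.1 14.3] [-4.8  3.3 -1.5]
-0.006 [-2.7 -1.2 23.5] [-5.2  5.1 -2.1]
16.1 361 [-0.00516655  0.00459746 -0.00116275]
plane [-0.13045133  0.00524116 -0.00186083]
[[-0.01412984 -0.0039315  -0.00280816]
 [ 0.00329292  0.01341102  0.00088237]]
```

View pics/s6.png

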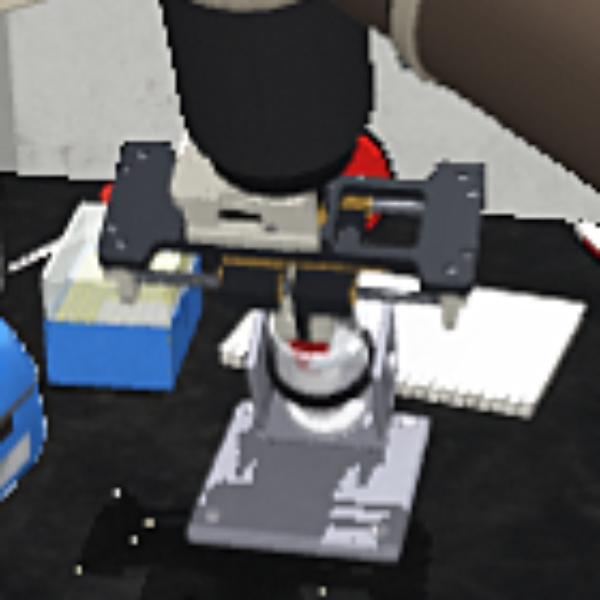

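The bottle is firmly seated: 23 N moved it only about 1 mm. That puts its underside about 12 mm from the floor point, within the 30 mm tolerance. Its top is level with the rim, and the cap's cavity measures about 8 mm above the rim, so the cap should close. Next I'll swing it.

```bash
python3 - <<'E'
from h import *
t=robot.read_t; f0=np.array(robot.read_force())
x,Rr=pushpose(2.5); x=x+.02*xs; x[2]=.172
up=x.copy(); up[2]=.31
robot.servo_line(np.array(robot.read_position())+[0,-.02,.07],speed=.3)
robot.goto(up,Rr); robot.servo_line(x,Rr,speed=.25); print(t(),(np.array(robot.read_force())-f0).round(1))
for th in np.arange(2.4,1.19,-.15):
    x,Rr=pushpose(th); robot.servo_line(x,Rr,speed=.12); F=np.array(robot.read_force())-f0
    print(round(th,2),(F@np.c_[xs,ys,Z]).round(1),((np.array(robot.read_position())-x)*1000).round(1))
    if np.linalg.norm(F)>25: break
p,d=robot.grab_frame('side'); p2,d=robot.grab_frame('top')
cv2.imwrite('pics/c7.png',np.hstack([cv2.resize(p[60:240,220:400,::-1],(400,400)),cv2.resize(p2[110:260,320:500,::-1],(400,400))]));print(t())
E
```

```text
18.0417 [ 0.4 -0.8  1.7]
2.4 [-0.8  1.   0.9] [0.7 0.5 1.4]
2.25 [0.1 0.6 0.4] [ 0.8 -0.1  1.2]
2.1 [-0.2  0.5  1. ] [0.3 0.  0.5]
1.95 [ 0.6 -0.5  2. ] [0.2 0.2 0.1]
1.8 [-0.7  0.5  1.3] [ 0.1  0.1 -0. ]
1.65 [-0.2  0.1  1.4] [ 0.   0.1 -0.1]
1.5 [-0.3  0.3  1.1] [-0.   0.1 -0.1]
1.35 [0.3 0.9 1. ] [-0.   0.1 -0.1]
1.2 [0.5 1.5 1.3] [-0.1  0.3 -0.1]
20.4917
```

View pics/c7.png

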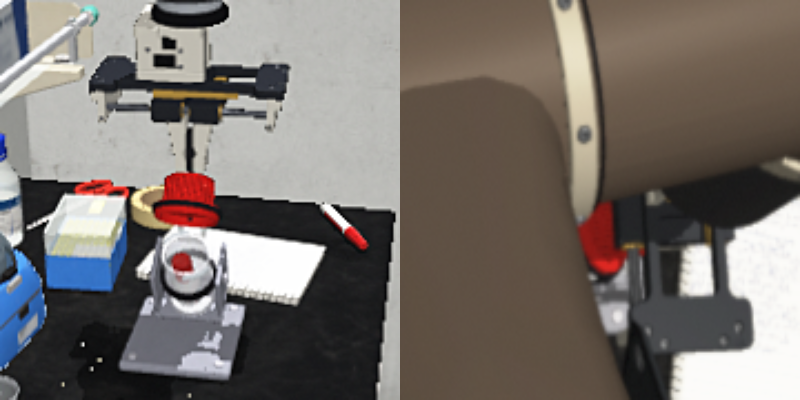

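The side view shows the cap following, already tilted over the canister at about (190,195). I'll continue to shut.

```bash
python3 - <<'E'
from h import *
t=robot.read_t; f0=np.array([0,.3,0.5])
for th in list(np.arange(1.05,.14,-.15))+[.1,.05,0,-.03,-.06]:
    x,Rr=pushpose(th); robot.servo_line(x,Rr,speed=.12 if th>.15 else .05); F=np.array(robot.read_force())-f0
    print(round(th,2),(F@np.c_[xm,ys,a]).round(1),((np.array(robot.read_position())-x)@np.c_[xm,ys,a]*1000).round(1))
    if np.linalg.norm(F)>22: break
p,d=robot.grab_frame('side'); p2,d=robot.grab_frame('top')
cv2.imwrite('pics/c8.png',np.hstack([cv2.resize(p[60:240,220:400,::-1],(400,400)),cv2.resize(p2[110:260,320:500,::-1],(400,400))]));print(t())
E
```

```text
1.05 [ 0.1 -0.4  0.5] [-0.1 -0.1 -0.1]
0.9 [ 0.2 -0.5 -0.8] [-0.1 -0.2 -0.2]
0.75 [ 0.9  0.6 -0.8] [ 0.  -0.2 -0.2]
0.6 [ 0.3  0.7 -1.2] [ 0.1 -0.2 -0.1]
0.45 [-0.1 -0.2 -1.4] [ 0.2 -0.2 -0.1]
0.3 [-0.   0.1 -0.1] [ 0.2 -0.1 -0.1]
0.15 [ 0.  -0.5 -0.9] [ 0.3 -0.   0.1]
0.1 [ 0.1 -0.9 -0.8] [0.3 0.1 0.2]
0.05 [0.2 0.1 0.3] [ 0.1 -0.1  0. ]
0 [-0.6 -0.6 -0.5] [ 0.  -0.2 -0.1]
-0.03 [ 2.9 -3.   6.9] [ 0.8 -0.   0.6]
-0.06 [ 5.3 -5.2 14.2] [1.5 0.2 1.3]
23.6667
```

View pics/c8.png

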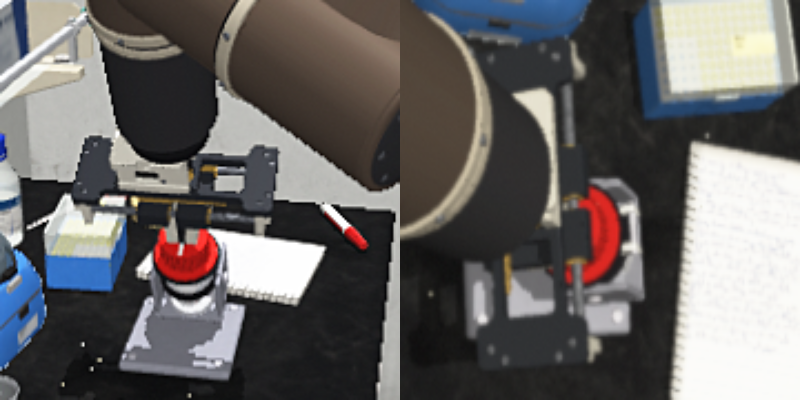

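Contact came exactly at the shut position and held under about 14 N. I'll back off and verify the cap's plane and centre before grasping.

```bash
python3 - <<'E'
from h import *
t=robot.read_t
Ri=R(-a,-ys)
robot.servo_line(mouth+.16*a,Ri,speed=.3)
T=T_wc('wrist');p,d=robot.grab_frame('wrist');P=cloud('wrist',d,T)
cv2.imwrite('pics/w9.png',p[:,:,::-1])
L=(P-mouth)@np.c_[xm,ys,a];I=p.astype(int)
m=(I[...,0]>110)&(I[...,1]<70)&(np.linalg.norm(P-mouth,axis=-1)<.06)&(L[...,2]>.028)
A=L[m];print(t(),len(A),np.percentile(A,[2,50,98],axis=0).round(4))
m2=m&(np.hypot(L[...,0],L[...,1])<.02);A=L[m2]
Q=np.c_[A[:,:2],np.ones(len(A))]; print('plane',np.linalg.lstsq(Q,A[:,2],rcond=None)[0])
q0=robot.read_qpos(); print(np.round(q0,1))
E
```

```text
24.2917 2618 [[-0.0211 -0.023   0.0312]
 [ 0.0035 -0.0003  0.035 ]
 [ 0.0249  0.0237  0.0363]]
plane [-0.00105324  0.00034323  0.03507814]
[ 37.3   7.9 -30.   25.7 -71.9 -46.6]
```

View pics/w9.png

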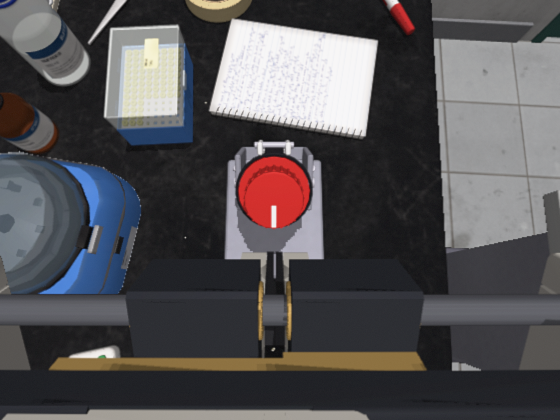

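The cap is flat (plane tilt about 0.1°, height 35 mm), centred, and unscrewed, with its white mark pointing down-slope at (274,217). I'll grasp it and turn.

```bash
python3 - <<'E'
from h import *
t=robot.read_t; f0=np.array(robot.read_force())
def Rc(ang):
    c,s=np.cos(np.radians(ang)),np.sin(np.radians(ang)); return R(-a,ys)@np.array([[c,-s,0],[s,c,0],[0,0,1]])
robot.move_gripper(1.0)
robot.goto(mouth+.13*a,Rc(60)); print(t(),np.round(robot.read_qpos(),1))
robot.servo_line(mouth+.010*a,Rc(60),speed=.15); print(t(),(np.array(robot.read_force())-f0).round(1))
robot.move_gripper(0); print(t(),robot.read_grip_width()*88,(np.array(robot.read_force())-f0).round(1))
q=np.array(robot.read_qpos()); j=q[5]
for k in (20,40,60,70,76,82,86,90):
    q[5]=j-k; robot.movej(list(q)); print(k,round(t(),2),(np.array(robot.read_ft_torque())@np.c_[xm,ys,a]).round(2),(np.array(robot.read_force())-f0).round(1),round(robot.read_qpos()[5]-j,1))
    if abs(np.array(robot.read_ft_torque())@a)>.8: break
E
```

```text
27.5417 [ 35.7   8.9 -32.8  27.1 -68.   72.8]
28.4917 [1.8 0.3 1.2]
29.175 51.20037746886966 [ 4.3 -3.8  2.1]
20 29.6 [ 0.21  1.54 -0.02] [ 1.2 -2.1 -0.6] -19.8
40 30.02 [ 0.48  1.66 -0.02] [ 2.4 -0.8 -0.7] -39.7
60 30.45 [ 0.8   1.83 -0.05] [ 3.8 -1.2 -1.4] -59.6
70 30.74 [ 0.95  1.97 -0.02] [ 3.1 -1.1 -1.7] -69.6
76 30.99 [ 1.19  2.06 -0.04] [ 3.6 -1.4 -1.8] -75.6
82 31.24 [1.77 1.8  0.64] [ 4.8 -2.1 -2.5] -81.6
86 31.49 [0.85 3.1  1.16] [ 2.1  4.  -1.6] -85.7
```

The torque jumps at about 80°, so the stop is reached. I'll release and check.

```bash
python3 - <<'E'
from h import *
t=robot.read_t
robot.move_gripper(1.0); print(robot.read_grip_width())
Rn=np.array(robot.read_tcp_rot())
robot.servo_line(np.array(robot.read_position())+.15*a,speed=.25)
T=T_wc('wrist');p,d=robot.grab_frame('wrist');P=cloud('wrist',d,T)
cv2.imwrite('pics/w10.png',p[:,:,::-1])
L=(P-mouth)@np.c_[xm,ys,a];I=p.astype(int)
red=(I[...,0]>110)&(I[...,1]<70)
m=red&(np.hypot(L[...,0],L[...,1])<.02)&(abs(L[...,2]-.035)<.015);A=L[m]
Q=np.c_[A[:,:2],np.ones(len(A))]; print('plane',np.linalg.lstsq(Q,A[:,2],rcond=None)[0])
w=(I.min(-1)>150)&(np.hypot(L[...,0],L[...,1])<.026)&(L[...,2]>.03)&(L[...,2]<.04);B=L[w];print('mark',len(B),B.mean(0),np.degrees(np.arctan2(B[:,1].mean(),B[:,0].mean())))
s,_=robot.grab_frame('side');cv2.imwrite('pics/s10.png',s[:,:,::-1])
print(t(),robot.read_force())
E
```

```text
0.9996261788532971
plane [ 5.31469342e-04 -9.70182661e-05  3.50966381e-02]
mark 118 [-0.00182809  0.01420892  0.0356597 ] 97.33129246454834
33.15 [ 0.91055728  0.03651667 -0.98275805]
```

View pics/w10.png

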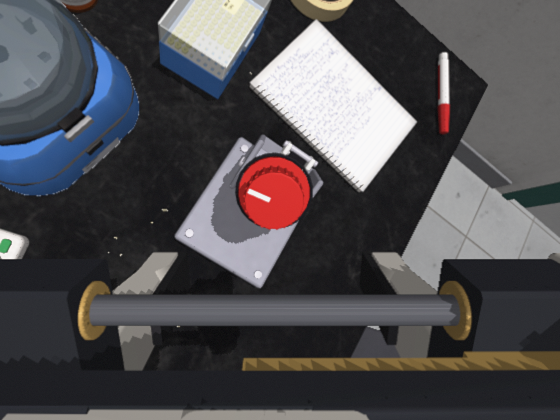

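View pics/s10.png

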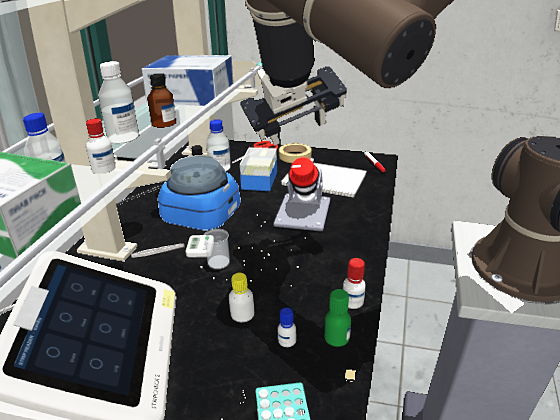

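The white mark turned from 180° to 97°, about 83° clockwise, and the cap is still flat. The bystanders are standing in place and the gripper is clear, so I'll hand in.

```bash
python3 - <<'E'
from rig import robot
print(robot.job_done())
E
```

```text
the job is handed in; nothing more can be done
None
```

The small red-capped bottle is in the canister bottom first, and the cap is shut and screwed to its stop. I let go and handed the job in at about 33 s; no verdict is reported.

**Final checks:**
- **Cap shut:** its outer face is flat to the mouth (tilt under 0.1°) at 35 mm out, against the stated 34 mm.
- **Cap tight:** the white mark on the cap turned about 83° clockwise, and the torque rose sharply near 80°, where the 1.4 rad stop should be.
- **Gripper and bystanders:** the gripper is fully open and clear. The blue bottle, yellow bottle and beaker look unmoved in the last side view.

**What disagreed:** after the drop, the bottle's top sat level with the rim, where I expected it about 12 mm lower. A gentle push of about 23 N moved it only 1 mm deeper, tilting it to about 7° and shifting it about 4 mm sideways. Its underside is therefore roughly 12–15 mm from the canister floor by my estimate, inside the 30 mm limit. The cap still closed fully, but I could not see the bottle once the cap was on.

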